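Fetch the round core from its soaking tank with the hook rod and put it on the balance

ROBOT

A 6-joint arm with a two-finger parallel gripper is mounted at the origin on the work surface. World frame = base frame: x ahead of the robot, y to its left, z up, the work surface at z = 0. Lengths are in mm, angles in rad, forces in N, time in s.
With the tool pointing down it reaches from about 350 to 775 mm from the base axis. Payload 7.3 kg.
Tool frame: the origin (TCP) lies midway between the tips of the shut fingers; the grasp point (between the pads) lies 19 mm behind it (robot.tcp_to_grasp is the distance from the TCP to the grasp point, in mm); x points along the fingers, y is the direction in which the jaws open and shut, and the axes are right-handed (so a half turn about x gives the same grasp; the last joint's range is limited). The gripper opens to 92 mm and grips with 3 to 60 N. Pads are 19 mm wide; open, the fingers measure 130 mm over their backs; the gripper's body (75 mm by 190 mm) begins 47 mm behind the grasp point.
Start: joints at [-1.426, 0.342, 1.524, -0, 1.275, -0.146], TCP at [150.55, -502.971, 226.741] pointing down, gripper open.
Joint ranges: [-2.53, 2.53], [-0.77, 2.02], [0.04, 2.7], [-1, 4.14], [0.28, 2.66], [-3.11, 3.11]. Speed limits (rad/s): [2.57, 2.57, 3.14, 3.14, 3.14, 3.14].

INTERFACE

Orientations are given as a rotation vector (axis times angle).
In Python, from rig import get_obs, imaging, order, nets, robot gives the robot as it stands.
- The arm moves only by the tool carry_out, never from a script. Its argument "motion" is one flat list of numbers, 5 for each row, row after row: the opening, from 0 (shut) to 1 (fully open), then the shift along the tool's x, y, z as a fraction of full scale, then the turn about the tool's x as a fraction of full scale. In form: [grip, tx, ty, tz, roll, grip, tx, ty, tz, roll, ...]. A call has 1 to 8 rows; each row is the pose to reach, as a shift and turn from the pose commanded when the call began, along the tool's axes at that moment; what a row does not reach only later rows make up. Full scale, the value 1, is 0.5 m for a shift and 90 degrees for a turn. A row lasts 1/8 s, in which the tool goes at most 62.5 mm and 10.7 degrees, less where a joint would pass 70% of its speed; a pose out of reach is approached as far as the arm can. A call with a number of a shift or a turn outside -1 to 1 is refused whole. A call with a gripper value outside its range is refused whole. The fingers move at their own pace and stop on an object; the grip force is fixed at half the most. Time passes only in rows, so rows that repeat a pose let the fingers close. It gives the time, the measured TCP pose, the force and the opening at its end, in the units of the state.
- get_obs(): the state, without advancing time (a new reading comes with each control period).
- imaging.grab_frame(name): name is "scene" or "side" or "wrist"; returns the picture (400x640x3 uint8, blue, green, red); there is no depth.
- imaging.calibration(name): a dict with "fx", "fy", "cx", "cy" (pixels), "extrinsics" (4x4, takes a point from world to camera coordinates). Camera axes: x right, y up, looking along -z (the intrinsics and any distortion apply to the point x, -y, -z); pixel columns grow to the right and rows downward; lengths in mm; the calibration is good to about 2 mm. The wrist camera is an equidistant fisheye: a pixel r from the principal point sees the ray r / f radians off the axis. A picture is of the moment at which its call begins: read the wrist's pose just before it. calibration takes no time and is no camera call; for the wrist camera it gives the pose at the moment of the call.
- order.sign_off(): hands the job in, once; it reports no verdict.
Trained networks look in the newest picture that a camera, given by its name, has taken for a name from the list of things; names that differ only in an ending like _2 or _b are one class to them, and where a whole thing is asked for, a point or a joint stands for the part that bears it (a point fixed in the world has none). Each returns a list of dicts, best first, with "p" (0 to 1); they miss things now and then, are a little off and sometimes report something else, mostly with a low value. They report only what shows in the picture. A call takes as long as a camera call.
- nets.find_in(name, camera): "box" ([left, top, width, height] as shares, 0 to 1, of the picture: columns of its width, rows of its height, round what is visible of it).
The state is a dict: "t": time; "q": joint angles; "qvel": joint speeds; "effort": joint torques, N m; "position": TCP position; "tcp_rot": TCP orientation; "force": force on the tool from outside, world axes, zero at the start; "ft_torque": the same for the moment, N m; "opening": finger opening in mm.
Only numpy, scipy, OpenCV 4.12 (cv2) and the standard library are available. Lean on these libraries where they do the work, as an engineer would, in place of code of your own. Each camera call takes 0.05 s, during which the arm holds its last target. There are 200 camera calls.

TASK

Take the hook rod from its stand, reach down with it into the deep tank in which the cradle with the round concrete core hangs, lift that cradle out by its wire bail and set it gently, upright and well inside the rim, on the balance's pan. Never touch a cradle with the gripper or the arm, and leave the cradle with the bar-shaped specimen hanging in its own tank. Then unhook the rod and hang it back upright in its stand where it was, and let go.

Things in the scene. Friction and masses are not known exactly. Their poses are not given: they have to be found in the camera images.
- hook_rod: All in mm. Steel rod, dia 6, hook at foot; on top a handle post 20x20, z 126-182 (grip from above). Origin: rod axis, hook's underside; z up, +x = hook's way. Hook: level bar to x 18, top z 6, then up to tip at x 27, z 18. Collar 34(x)x64(y), z 120-126, lies on the stand's two cheeks (70 long, tops 140 over table, gap 30 open above and at both x ends); lifts straight out; origin 20 over table.
- core_cradle: Fetch this: open steel cradle, base 56(x)x60(y) mm, 0.25 kg, with fixed pale ROUND disc, dia 48, top z 30. Origin: base underside centre, z up. Rigid 5 mm wire bail at x=0: from z 62 at y+-28.5 up to a peak at y=0, underside z 75.5. Hangs by ears (y+-42) on ledges in a fixed tank, 16 over table; lifts straight out. Lower the rod on its -x side (67 mm free to the wall; +x only 43), hook to +x.
- bar_cradle: Stays: the same cradle and origin, but with a narrow straight BAR of pale concrete, 56(x)x18(y) mm, top z 30, hanging likewise in the other tank. The two tanks are alike: fixed, white, open on top, 140 mm tall, inside 110(x)x90(y) mm, walls 6 mm (10 at the rim), turned as their cradles; each cradle hangs 12 mm off its tank's middle, towards +x.
- balance: Fixed bench balance: grey box 190(x)x200(y) mm, 40 tall; above it a flat round aluminium pan, 180 mm across, its top 60 mm above the table; the pan does not move. Origin: on the table below the pan's centre.

How it is judged (in metres and radians):
On the way, in this order (a step that is already met when the one before it is completed fails the run):
1. the cradle with the round core has been lifted out above its tank, hanging on the rod (height (world z) of core_cradle above 0.142 m and contact force between hook_rod and core_cradle above 0.5 N), for 0.1 s.
2. that cradle stands on the balance's pan and the rod is off it (contact force between core_cradle and balance above 0.8 N and contact force between hook_rod and core_cradle below 0.1 N and horizontal distance between core_cradle and balance below 0.06 m and angle between core_cradle's own z axis and vertical below 0.17 rad), for 0.2 s.
At the end, for the whole second after the job is handed in: Round core's cradle at rest on the pan, upright within 10 degrees, centre within 60 mm of the pan's centre; hook rod hanging at rest in its stand within 25 mm of its start, upright within 10 degrees; bar's cradle within 20 mm of its start (horizontal distance between core_cradle and balance below 0.06 m and z of core_cradle in the frame of balance between 0.055 and 0.066 m and angle between each of core_cradle, hook_rod's own z axis and vertical below 0.17 rad and linear speed of core_cradle below 0.02 m/s and distance of hook_rod from where it was at the start of the episode below 0.025 m and linear speed of hook_rod below 0.05 m/s and distance of bar_cradle from where it was at the start of the episode below 0.02 m); the robot touches nothing.
It fails at once if the gripper or the arm touches a cradle (contact force between any of the fingers, the arm and core_cradle above 1 N or contact force between any of the fingers, the arm and bar_cradle above 1 N).
It fails at once if the cradle is dropped or banged on the balance (contact force above 60 N) (contact force between core_cradle and balance above 60 N).
It fails at once if the cradle with the bar is moved by more than 20 mm (distance of bar_cradle from where it was at the start of the episode above 0.02 m).
It also fails if it takes over 72 s, if anything falls off the work surface, if the arm or the gripper's body presses on something with over 40 N, if the wrist force passes 120 N, or if a joint passes its speed limit or range.

## Working session

There is one attempt and no reset: what is moved stays moved. The work goes in short steps, Python scripts to look and compute and a tool call to move; the robot and the scene stay as the last step left them, time stands still between calls to the robot, and variables do not carry over. Pictures are saved under pics/ and viewed, about 8 in all and at most 12, crops included, and the job is handed in when it is done.

Besides the shell and the picture viewer there is one more tool, called as name(argument=value, ...) on one line, values as JSON. carry_out: Moves the arm, as the interface text tells. Shift numbers are shares of 0.5 m and turn numbers shares of 90 degrees, none past 1 either way. Its arguments: {"type":"object","properties":{"motion":{"type":"array","items":{"type":"number","minimum":-1,"maximum":1}}},"required":["motion"]}

```bash
mkdir -p pics; ls; cat > h.py <<'E'
import numpy as np, cv2
from rig import get_obs, imaging, order, nets, robot
from scipy.spatial.transform import Rotation as R
def cal(n):
    c=imaging.calibration(n); return c,np.array(c["extrinsics"])
def proj(n,P,c=None):
    c=c or imaging.calibration(n); E=np.array(c["extrinsics"]); P=np.atleast_2d(P)
    p=P@E[:3,:3].T+E[:3,3]; x,y,z=p[:,0],-p[:,1],-p[:,2]
    if n=="wrist":
        r=np.hypot(x,y); th=np.arctan2(r,z); s=th/np.maximum(r,1e-9)
        return np.c_[c["cx"]+c["fx"]*x*s,c["cy"]+c["fy"]*y*s]
    return np.c_[c["cx"]+c["fx"]*x/z,c["cy"]+c["fy"]*y/z]
def back(n,uv,zw,c=None):
    c=c or imaging.calibration(n); E=np.array(c["extrinsics"]); uv=np.atleast_2d(uv)
    a=(uv[:,0]-c["cx"])/c["fx"]; b=(uv[:,1]-c["cy"])/c["fy"]
    if n=="wrist":
        r=np.hypot(a,b); s=np.sin(r)/np.maximum(r,1e-9); d=np.c_[a*s,-b*s,-np.cos(r)]
    else: d=np.c_[a,-b,-np.ones(len(a))]
    d=d@E[:3,:3]; o=-E[:3,:3].T@E[:3,3]
    return o+d*((zw-o[2])/d[:,2])[:,None]
def st():
    o=get_obs(); print("t",round(o["t"],2),"pos",np.round(o["position"],1),"rot\n",np.round(R.from_rotvec(o["tcp_rot"]).as_matrix(),3),"F",np.round(o["force"],1),"op",round(o["opening"],1)); return o
E
python3 - <<'E'
from h import *
st()
for n in ["scene","side","wrist"]:
    c=imaging.calibration(n); print({k:(np.round(v,2).tolist()) for k,v in c.items()})
    cv2.imwrite(f"pics/{n}0.png",imaging.grab_frame(n))
    for k in ["hook_rod","core_cradle","bar_cradle","balance"]:
        for d in nets.find_in(k,n)[:3]:
            b=np.array(d["box"])*[640,400,640,400]; print(n,k,round(d["p"],2),np.round(b))
E
```

```text
pics
t 0.0 pos [ 150.5 -502.5  226.1] rot
 [[-0.     0.287 -0.958]
 [ 0.002 -0.958 -0.287]
 [-1.    -0.002 -0.   ]] F [ 0.3 -0.7  0.6] op 91.8
{'fx': 408.63, 'fy': 408.63, 'cx': 319.71, 'cy': 195.71, 'extrinsics': [[-0.57, 0.82, 0.01, 313.07], [-0.59, -0.42, 0.69, 254.38], [0.56, 0.39, 0.73, -1405.51], [0.0, 0.0, 0.0, 1.0]]}
scene hook_rod 0.56 [239.  94.  25.  52.]
scene bar_cradle 0.42 [315. 227.  14.  13.]
scene balance 0.59 [379. 219. 106.  96.]
{'fx': 379.36, 'fy': 379.36, 'cx': 320.74, 'cy': 200.94, 'extrinsics': [[-0.98, -0.21, -0.01, 523.34], [0.11, -0.53, 0.84, -102.98], [-0.18, 0.82, 0.54, -947.13], [0.0, 0.0, 0.0, 1.0]]}
side hook_rod 0.78 [371. 108.  15.  24.]
side balance 0.9 [243. 254. 105.  93.]
{'fx': 309.71, 'fy': 309.71, 'cx': 321.84, 'cy': 199.19, 'extrinsics': [[0.29, -0.96, 0.0, -525.8], [0.93, 0.28, -0.26, 33.82], [0.25, 0.07, 0.97, -388.91], [0.0, 0.0, 0.0, 1.0]]}
```

```bash
python3 -c "
import cv2,numpy as np
a=cv2.imread('pics/scene0.png')[60:340,180:560];b=cv2.imread('pics/side0.png')[60:360,120:520]
cv2.imwrite('pics/a.png',cv2.resize(a,None,fx=2.1,fy=2.1,interpolation=2))
cv2.imwrite('pics/b.png',cv2.resize(b,None,fx=2,fy=2,interpolation=2))"
```

```text
(no output)
```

View pics/a.png

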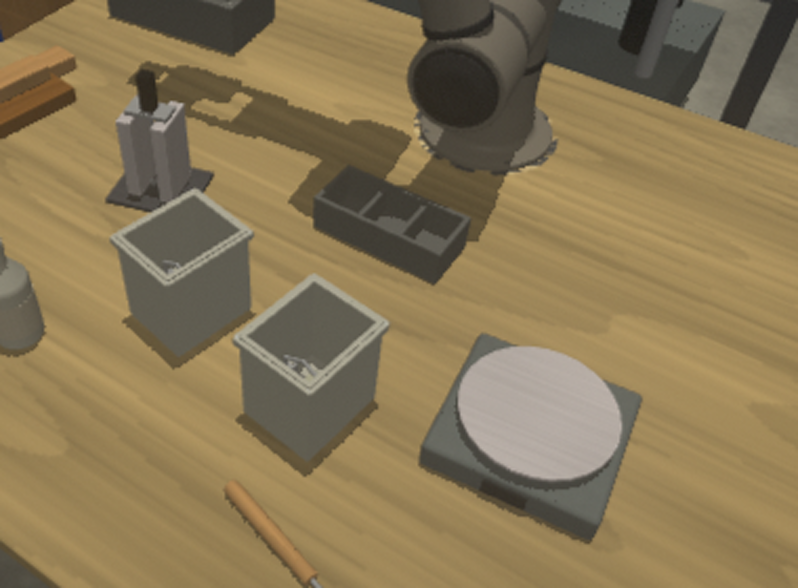

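View pics/b.png

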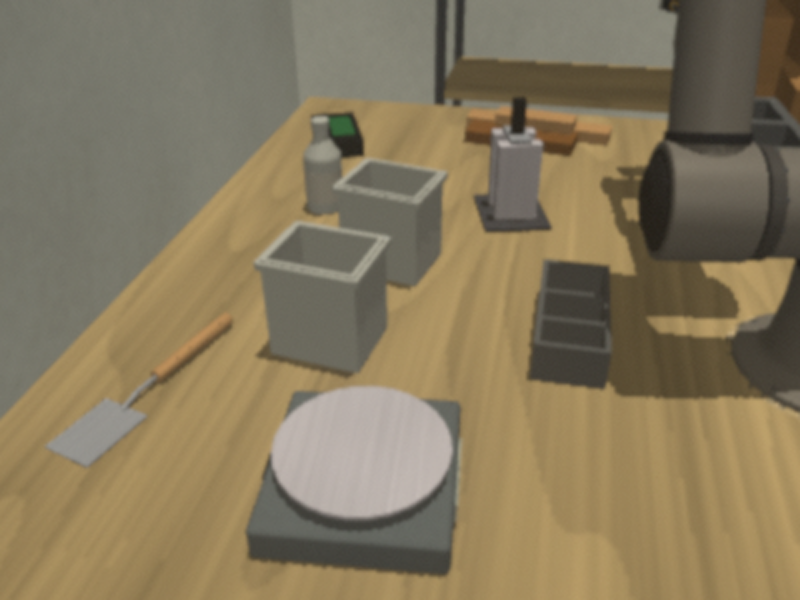

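```bash
python3 - <<'E'
from h import *
A=lambda l:np.array(l)/2.1+[180,60]
B=lambda l:np.array(l)/2.0+[120,60]
def show(nm,n,p,z):
    P=back(n,p,z)[:,:2]; print(nm,n,np.round(P).tolist(),"mean",np.round(P.mean(0),1))
    if len(P)==4:
        e=np.roll(P,-1,0)-P; print("  edges",np.round(np.hypot(*e.T)),"ang",np.round(np.degrees(np.arctan2(e[:,1],e[:,0]))))
show("T1","scene",A([(112,238),(197,192),(252,235),(170,283)]),140)
show("T1","side",B([(335,187),(372,159),(446,178),(412,200)]),140)
show("T2","scene",A([(235,341),(313,277),(388,325),(308,390)]),140)
show("T2","side",B([(257,264),(300,223),(390,239),(350,277)]),140)
show("pan","scene",A([(458,410),(622,418)]),60)
show("pan","scene",A([(540,347),(540,480)]),60)
show("pan","side",B([(273,455),(453,450)]),60)
show("pan","side",B([(362,389),(362,516)]),60)
show("rod top","scene",A([(147,72)]),202)
show("rod top","side",B([(519,99)]),202)
show("cheek","scene",A([(118,121),(133,128),(150,127),(168,114),(187,106),(178,98)]),140)
show("cheek","side",B([(491,132),(497,138),(541,138),(534,127)]),140)
show("standbase","scene",A([(108,200),(165,210),(212,173)]),0)
show("standbase","side",B([(475,197),(485,228),(549,225),(540,195)]),0)
E
```

```text
T1 scene [[637.0, -201.0], [514.0, -172.0], [537.0, -68.0], [654.0, -96.0]] mean [ 585.5 -134.3]
  edges [127. 106. 120. 106.] ang [167.  78. -14. -99.]
T1 side [[650.0, -91.0], [622.0, -196.0], [502.0, -151.0], [536.0, -72.0]] mean [ 577.4 -127.5]
  edges [108. 129.  85. 116.] ang [-105.  160.   67.   -9.]
T2 scene [[679.0, 16.0], [552.0, 31.0], [565.0, 137.0], [687.0, 115.0]] mean [620.8  74.8]
  edges [127. 108. 124. 100.] ang [173.  83. -10. -95.]
T2 side [[680.0, 127.0], [664.0, 21.0], [541.0, 38.0], [566.0, 133.0]] mean [612.5  79.9]
  edges [108. 124.  98. 115.] ang [-99. 172.  75.  -3.]
pan scene [[564.0, 235.0], [469.0, 388.0]] mean [516.7 311.4]
pan scene [[428.0, 272.0], [594.0, 346.0]] mean [510.6 309. ]
pan side [[590.0, 341.0], [418.0, 299.0]] mean [504.  320.1]
pan side [[529.0, 229.0], [485.0, 396.0]] mean [507.3 312.2]
rod top scene [[415.0, -333.0]] mean [ 415.1 -333.5]
rod top side [[417.0, -327.0]] mean [ 417.4 -327.3]
cheek scene [[461.0, -355.0], [461.0, -328.0], [446.0, -310.0], [409.0, -310.0], [379.0, -301.0], [371.0, -324.0]] mean [ 421.1 -321.3]
cheek side [[459.0, -339.0], [447.0, -315.0], [378.0, -329.0], [392.0, -375.0]] mean [ 418.9 -339.6]
  edges [27. 70. 48. 76.] ang [ 117. -169.  -73.   28.]
standbase scene [[484.0, -381.0], [452.0, -297.0], [345.0, -294.0]] mean [ 427.2 -323.9]
standbase side [[484.0, -381.0], [453.0, -270.0], [350.0, -302.0], [372.0, -412.0]] mean [ 415.  -341.3]
  edges [115. 107. 112. 117.] ang [ 106. -163.  -79.   15.]
```

carry_out(motion=[1,-0.14,0,0,0,1,-0.14,-0.11,-0.19,0,1,-0.14,-0.22,-0.38,0,1,-0.14,-0.33,-0.568,0,1,-0.14,-0.33,-0.568,0,1,-0.14,-0.33,-0.568,0,1,-0.14,-0.33,-0.568,0])

```text
t: 1.62
position: [377.0, -260.9, 297.0]
tcp_rot: [2.063, 0.306, -2.062]
force: [-0.7, -0.8, 0.9]
opening: 92.0
```

carry_out(motion=[1,0,-0.11,-0.19,0,1,0,-0.22,-0.38,0,1,0,-0.33,-0.568,0,1,0,-0.33,-0.568,0,1,0,-0.33,-0.568,0,1,0,-0.33,-0.568,0,1,0,-0.33,-0.568,0])

```text
t: 2.5
position: [600.1, -24.3, 296.0]
tcp_rot: [2.063, 0.303, -2.066]
force: [0.3, -0.1, 0.8]
opening: 92.0
```

```bash
python3 - <<'E'
from h import *
import pickle
st()
c=imaging.calibration("wrist"); im=imaging.grab_frame("wrist")
pickle.dump(c,open("w1.pkl","wb")); cv2.imwrite("pics/w1.png",im)
for k in ["core_cradle","bar_cradle","hook_rod"]:
    for d in nets.find_in(k,"wrist")[:3]:
        b=np.array(d["box"])*[640,400,640,400]; print(k,round(d["p"],2),np.round(b))
E
```

```text
t 2.5 pos [600.1 -24.3 296. ] rot
 [[-0.001  0.287 -0.958]
 [-0.001 -0.958 -0.287]
 [-1.     0.     0.001]] F [ 0.3 -0.1  0.8] op 92.0
core_cradle 0.85 [385. 180.  42.  40.]
bar_cradle 0.71 [230. 102.  61.  53.]
```

View pics/w1.png

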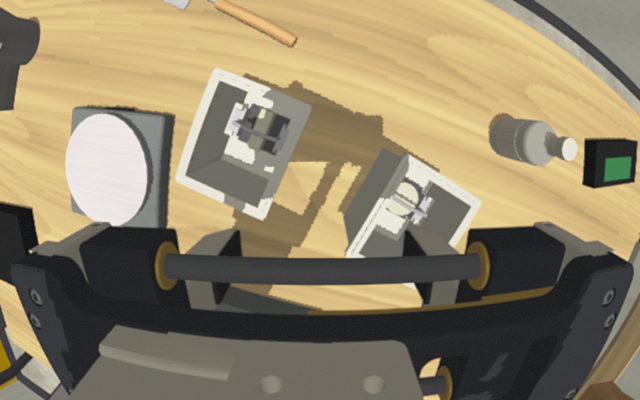

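carry_out(motion=[1,0,0.1,0.114,0,1,0,0.203,0.228,0,1,0,0.203,0.228,0,1,0,0.203,0.228,0,1,0,0.203,0.228,0])

```text
t: 3.32
position: [519.9, -154.0, 297.1]
tcp_rot: [2.067, 0.301, -2.065]
force: [-0.0, 1.0, -0.1]
opening: 91.9
```

```bash
python3 - <<'E'
from h import *
import pickle
st()
c=imaging.calibration("wrist"); im=imaging.grab_frame("wrist")
pickle.dump(c,open("w2.pkl","wb")); cv2.imwrite("pics/w2.png",im)
for k in ["core_cradle","bar_cradle","hook_rod"]:
    for d in nets.find_in(k,"wrist")[:3]:
        b=np.array(d["box"])*[640,400,640,400]; print(k,round(d["p"],2),np.round(b))
p=proj("wrist",[[585,-134,140],[585,-134,46]],c);print(p)
cv2.imwrite("pics/w2c.png",cv2.resize(im[20:220,220:460],None,fx=3,fy=3,interpolation=2))
E
```

```text
t 3.33 pos [ 519.9 -154.   297.1] rot
 [[ 0.001  0.286 -0.958]
 [-0.    -0.958 -0.286]
 [-1.     0.    -0.001]] F [-0.   1.  -0.1] op 91.9
core_cradle 0.66 [295.  90.  66.  49.]
bar_cradle 0.74 [164.  33.  32.  41.]
hook_rod 0.71 [412. 294.  17.  15.]
[[320.51136599 118.31839462]
 [320.78898702 118.30472159]]
```

View pics/w2c.png

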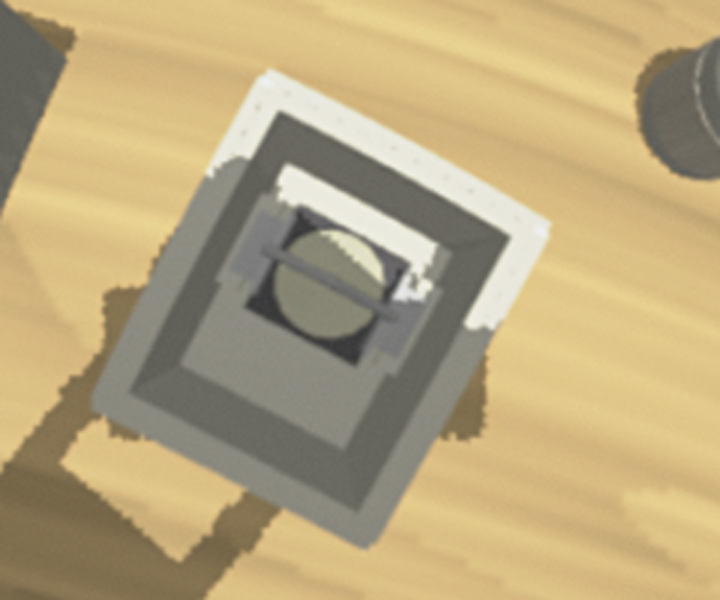

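```bash
python3 - <<'E'
from h import *
import pickle
c=pickle.load(open("w2.pkl","rb"))
f=lambda l:np.array(l)/3.+[220,20]
P=back("wrist",f([(268,70),(550,228),(367,549),(92,402)]),140,c)[:,:2]; e=np.roll(P,-1,0)-P
print("rim",P.round(),P.mean(0).round(1),np.hypot(*e.T).round(),np.degrees(np.arctan2(e[:,1],e[:,0])).round(1))
P=back("wrist",f([(278,111),(511,236),(358,512),(130,391)]),140,c)[:,:2]; e=np.roll(P,-1,0)-P
print("inner",P.mean(0).round(1),np.hypot(*e.T).round(),np.degrees(np.arctan2(e[:,1],e[:,0])).round(1))
P=back("wrist",f([(299,207),(409,264),(359,366),(247,306)]),46,c)[:,:2];P=back("wrist",f([(299,207),(409,264),(359,366),(247,306)]),20,c)[:,:2];e=np.roll(P,-1,0)-P
print("base",P.mean(0).round(1),np.hypot(*e.T).round(),np.degrees(np.arctan2(e[:,1],e[:,0])).round(1))
P=back("wrist",f([(262,250),(400,312)]),80,c)[:,:2];print("bail ends",P.round(1),P.mean(0),np.hypot(*(P[1]-P[0])),np.degrees(np.arctan2(*(P[1]-P[0])[::-1])))
print("bail mid",back("wrist",f([(331,282)]),95,c), "disc",back("wrist",f([(329,284)]),46,c))
im=cv2.imread("pics/w2.png"); cv2.imwrite("pics/w2s.png",cv2.resize(im[230:370,350:490],None,fx=4,fy=4,interpolation=2))
E
```

```text
rim [[ 656. -101.]
 [ 633. -208.]
 [ 507. -181.]
 [ 530.  -75.]] [ 581.7 -141.3] [109. 129. 109. 129.] [-102.1  168.1   77.7  -11.8]
inner [ 581.4 -141.3] [ 89. 109.  89. 108.] [-101.1  168.6   78.   -11.6]
base [ 592.8 -144.3] [57. 53. 59. 52.] [-100.6  171.2   78.2  -10.9]
bail ends [[ 597.9 -113.5]
 [ 589.9 -173.5]] [ 593.91204174 -143.49110668] 60.517897514297914 -97.56839144905601
bail mid [[ 593.00128164 -143.1979228    95.        ]] disc [[ 592.93926693 -143.71543786   46.        ]]
```

View pics/w2s.png

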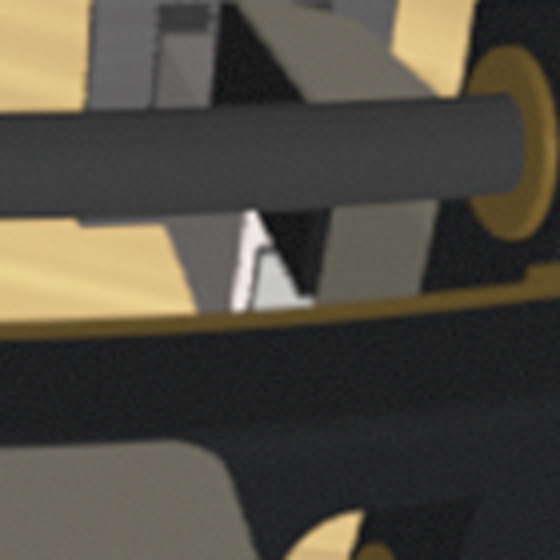

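carry_out(motion=[1,0,0.07,0.11,0,1,0,0.14,0.22,0,1,0,0.21,0.33,0,1,0,0.276,0.438,0,1,0,0.276,0.438,0,1,0,0.276,0.438,0,1,0,0.276,0.438,0])

```text
t: 4.4
position: [350.9, -347.8, 296.7]
tcp_rot: [2.065, 0.305, -2.064]
force: [1.1, 0.4, 0.5]
opening: 91.6
```

```bash
python3 - <<'E'
from h import *
import pickle
st()
c=imaging.calibration("wrist"); im=imaging.grab_frame("wrist")
pickle.dump(c,open("w3.pkl","wb")); cv2.imwrite("pics/w3.png",im)
p=proj("wrist",[[416,-330,202],[416,-330,140]],c);print(p)
cv2.imwrite("pics/w3c.png",cv2.resize(im[20:200,220:440],None,fx=3.3,fy=3.3,interpolation=2))
E
```

```text
t 4.4 pos [ 350.9 -347.8  296.7] rot
 [[ 0.     0.289 -0.957]
 [ 0.    -0.957 -0.289]
 [-1.    -0.    -0.   ]] F [1.1 0.4 0.5] op 91.6
[[323.18780944 119.09204981]
 [322.92645818 118.90438562]]
```

View pics/w3c.png

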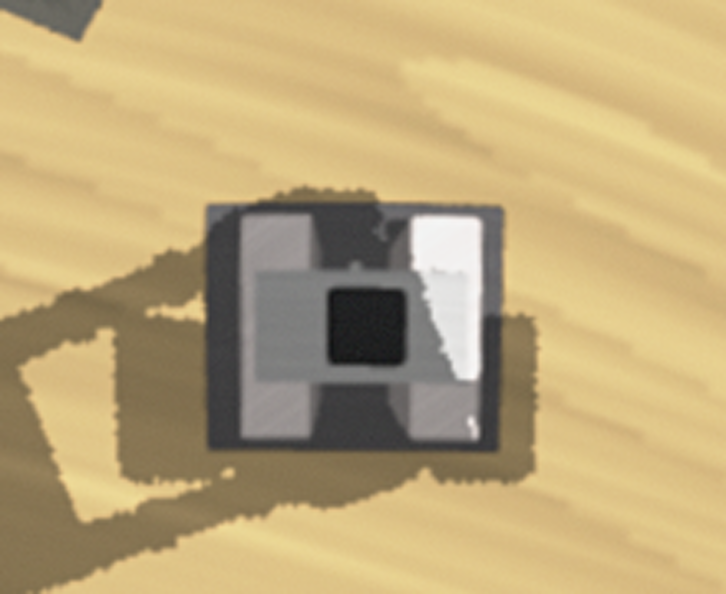

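```bash
python3 - <<'E'
from h import *
import pickle
c=pickle.load(open("w3.pkl","rb"))
f=lambda l:np.array(l)/3.3+[220,20]
def q(nm,l,z):
    P=back("wrist",f(l),z,c)[:,:2]; e=np.roll(P,-1,0)-P
    print(nm,P.mean(0).round(1),np.hypot(*e.T).round(1),np.degrees(np.arctan2(e[:,1],e[:,0])).round(1))
q("post",[(328,288),(407,288),(406,366),(327,365)],202)
q("collar",[(256,269),(468,269),(466,382),(255,382)],146)
q("cheeks",[(240,214),(480,214),(478,440),(238,438)],140)
o=st(); M=R.from_rotvec(o["tcp_rot"]).as_matrix()
P=back("wrist",f([(367,327)]),202,c)[0]
P[2]=156
print("tool shift/500 from measured",((M.T@(P-o["position"]))/500).round(4))
for a,b in [((0,0,202),(0,0,170)),]:
  # expected pixel of hook tip for both signs
  for s in (1,-1):
    t=np.radians(16.8); H=[P[0]+s*25*np.cos(t),P[1]+s*25*np.sin(t),37]
    print(s,(proj("wrist",H,c)-[220,20])*3.3)
E
```

```text
post [ 418.  -336.2] [19.3 19.3 19.4 19. ] [ -72.8 -163.6  106.3   16. ]
collar [ 418.4 -336.1] [63.3 34.3 63.6 34.2] [ -72.9 -163.6  107.    15.9]
cheeks [ 418.1 -335.7] [73.  70.3 74.4 69.4] [ -72.9 -163.   106.5   15.8]
t 4.45 pos [ 350.9 -347.7  296.7] rot
 [[ 0.     0.289 -0.957]
 [ 0.    -0.957 -0.289]
 [-1.    -0.    -0.   ]] F [-1.1  0.4 -0.6] op 92.1
tool shift/500 from measured [ 0.2815  0.0167 -0.1349]
1 [[354.89732543 264.61562574]]
-1 [[354.68076257 386.85439522]]
```

carry_out(motion=[1,0,0.017,-0.135,0,1,0,0.017,-0.135,0,1,0.09,0.017,-0.135,0,1,0.19,0.017,-0.135,0,1,0.281,0.017,-0.135,0,1,0.281,0.017,-0.135,0,1,0.281,0.017,-0.135,0,1,0.281,0.017,-0.135,0])

```text
t: 5.45
position: [417.8, -338.5, 158.5]
tcp_rot: [2.066, 0.299, -2.061]
force: [0.1, -0.2, -0.5]
opening: 91.7
```

carry_out(motion=[0,0,0,0,0,0,0,0,0,0,0,0,0,0,0,0,0,0,0,0,0,0,0,0,0,0,0,0,0,0,0,0,0,0,0,0,0,0,0,0])

```text
t: 6.45
position: [416.7, -337.5, 156.2]
tcp_rot: [2.065, 0.303, -2.066]
force: [-0.0, 0.9, -0.3]
opening: 19.6
```

carry_out(motion=[0,-0.04,0,0,0,0,-0.1,0,0,0,0,-0.18,0,0,0,0,-0.26,0,0,0,0,-0.34,0,0,0,0,-0.34,0,0,0,0,-0.34,0,0,0])

```text
t: 7.32
position: [416.5, -337.3, 324.9]
tcp_rot: [2.065, 0.304, -2.067]
force: [-0.0, 0.4, -2.3]
opening: 19.9
```

```bash
python3 - <<'E'
from h import *
o=st(); M=R.from_rotvec(o["tcp_rot"]).as_matrix()
for n in ("scene","side"):
    im=imaging.grab_frame(n)
    p=o["position"]; t=np.radians(16.5); ux=np.array([np.cos(t),np.sin(t),0])
    base=p-[0,0,136]+[1,1,0]
    pts=proj(n,[base,base+ux*18,base+ux*27+[0,0,18],base+[0,0,120]]); print(n,pts.round(1).tolist())
    a,b=pts.mean(0).astype(int); a-=50;b-=50
    cv2.imwrite(f"pics/{n}L.png",cv2.resize(im[max(b,0):b+100,a:a+100],None,fx=4,fy=4,interpolation=2)); print(a,b)
a=cv2.imread("pics/sceneL.png");b=cv2.imread("pics/sideL.png");h=min(len(a),len(b));cv2.imwrite("pics/L.png",np.hstack([a[:h],b[:h]]))
E
```

```text
t 7.33 pos [ 416.5 -337.3  324.9] rot
 [[-0.001  0.287 -0.958]
 [ 0.001 -0.958 -0.287]
 [-1.    -0.002  0.001]] F [-0.   0.4 -2.3] op 19.9
scene [[249.2, 98.3], [246.5, 101.7], [244.3, 97.9], [243.8, 59.2]]
195 39
side [[379.4, 112.6], [373.8, 112.8], [371.3, 107.3], [382.4, 73.7]]
326 51
```

View pics/L.png

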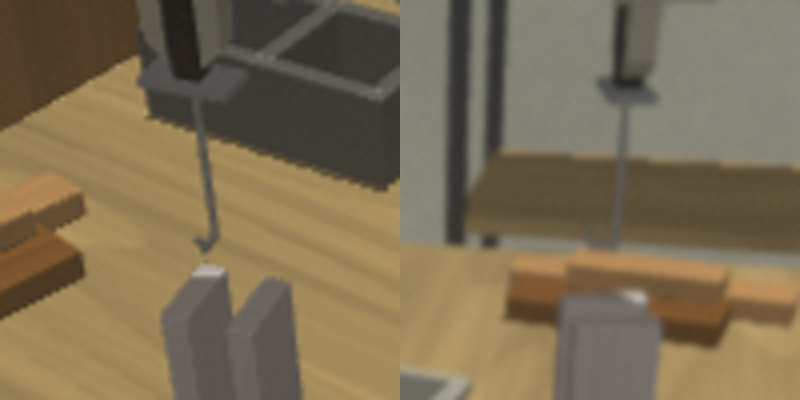

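carry_out(motion=[0,0,-0.03,-0.04,0.04,0,0,-0.1,-0.12,0.1,0,0,-0.18,-0.22,0.18,0,0,-0.25,-0.31,0.25,0,0,-0.29,-0.36,0.3,0,0,-0.307,-0.38,0.314,0,0,-0.307,-0.38,0.314,0,0,-0.307,-0.38,0.314])

```text
t: 8.43
position: [554.4, -136.6, 325.4]
tcp_rot: [-2.113, 0.215, 2.117]
force: [0.1, -0.2, -1.6]
opening: 19.8
```

```bash
python3 - <<'E'
from h import *
import pickle
o=st(); M=R.from_rotvec(o["tcp_rot"]).as_matrix(); ux=-M[:,2]
c0=np.array([593.2,-143.8,16]); t=np.radians(-11.8); cx=np.array([np.cos(t),np.sin(t),0])
rod=o["position"]+1.6*ux; rod[2]-=136; d=rod-c0
print("rod rel cradle x,y,z",d@cx,d@np.cross([0,0,1],cx),d[2],"yaw",np.degrees(np.arctan2(ux[1],ux[0])))
im=imaging.grab_frame("wrist"); c=imaging.calibration("wrist"); cv2.imwrite("pics/w4.png",im)
pr=lambda P:proj("wrist",P,c).round(1).tolist()
print("rod foot/tip",pr([rod,rod+27*ux+[0,0,18]]),"bail peak",pr(c0+[0,0,80]), "rim-",pr([c0-67*cx+[0,0,124]]))
cv2.imwrite("pics/w4c.png",cv2.resize(im[0:230,200:450],None,fx=2.6,fy=2.6,interpolation=2))
E
```

```text
t 8.43 pos [ 554.4 -136.6  325.4] rot
 [[-0.002 -0.201 -0.98 ]
 [ 0.    -0.98   0.201]
 [-1.     0.     0.002]] F [ 0.1 -0.2 -1.6] op 19.8
rod rel cradle x,y,z -37.875253293481414 -0.9296620341220888 173.42949486569483 yaw -11.600157113721759
rod foot/tip [[320.3, 187.5], [320.2, 162.7]] bail peak [[319.9, 141.3]] rim- [[319.6, 202.6]]
```

View pics/w4c.png

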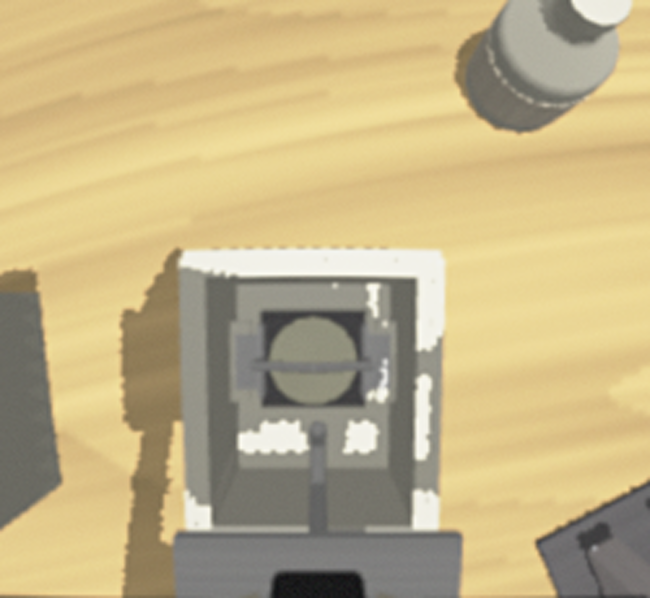

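carry_out(motion=[0,0.04,0,0,0,0,0.1,0,0,0,0,0.16,0,0,0,0,0.21,0,0,0,0,0.24,0,0,0,0,0.25,0,0,0,0,0.25,0,0,0,0,0.25,0,0,0])

```text
t: 9.48
position: [555.4, -136.4, 202.3]
tcp_rot: [-2.117, 0.216, 2.113]
force: [0.4, -0.4, -1.5]
opening: 19.7
```

carry_out(motion=[0,0,0,-0.012,0,0,0,0,-0.03,0,0,0,0,-0.045,0,0,0,0,-0.054,0,0,0,0,-0.054,0,0,0,0,-0.054,0])

```text
t: 10.22
position: [581.1, -141.5, 201.1]
tcp_rot: [-2.114, 0.215, 2.115]
force: [0.2, -0.1, -2.1]
opening: 20.1
```

carry_out(motion=[0,-0.015,0,0,0,0,-0.03,0,0,0,0,-0.045,0,0,0,0,-0.06,0,0,0,0,-0.07,0,0,0,0,-0.07,0,0,0,0,-0.07,0,0,0,0,-0.07,0,0,0])

```text
t: 11.22
position: [581.1, -141.5, 235.8]
tcp_rot: [-2.114, 0.215, 2.116]
force: [-0.7, 0.5, -5.4]
opening: 19.8
```

carry_out(motion=[0,-0.015,0,0,0,0,-0.05,0,0,0,0,-0.1,0,0,0,0,-0.16,0,0,0,0,-0.22,0,0,0,0,-0.27,0,0,0,0,-0.305,0,0,0,0,-0.32,0,0,0])

```text
t: 12.22
position: [581.4, -141.6, 397.8]
tcp_rot: [-2.118, 0.216, 2.113]
force: [-0.3, 0.1, -4.6]
opening: 19.8
```

carry_out(motion=[0,0,0,0,0,0,0,0,0,0,0,0,0,0,0])

```text
t: 12.6
position: [581.1, -141.5, 395.4]
tcp_rot: [-2.113, 0.215, 2.116]
force: [-0.5, -0.4, -4.9]
opening: 19.8
```

```bash
python3 - <<'E'
from h import *
o=st()
A=[]
for n in ("scene","side"):
    im=imaging.grab_frame(n); p=proj(n,[o["position"]-[0,0,180]])[0].astype(int)
    x,y=p[0]-75,max(p[1]-75,0); A.append(cv2.resize(im[y:y+150,x:x+133],(399,450),interpolation=2)); print(x,y)
cv2.imwrite("pics/lift.png",np.hstack(A))
# pan: detect bright disc in original pictures
for n in ("scene","side"):
    im=cv2.imread(f"pics/{n}0.png").astype(int); m=((im.min(2)>150)&(im.max(2)-im.min(2)<30)).astype(np.uint8)
    k,l,s,c=cv2.connectedComponentsWithStats(m); 
    q=proj(n,[[512,312,60]])[0].astype(int); i=l[q[1],q[0]]
    cs,_=cv2.findContours((l==i).astype(np.uint8),0,1); h=cv2.convexHull(max(cs,key=cv2.contourArea))[:,0].astype(float)
    P=back(n,h,60)[:,:2]; s_=np.linalg.lstsq(np.c_[2*P,np.ones(len(P))],(P**2).sum(1),rcond=None)[0]
    print(n,s[i],s_[:2].round(1),"r",np.sqrt(s_[2]+s_[:2]@s_[:2]).round(1))
E
```

```text
t 12.6 pos [ 581.1 -141.5  395.4] rot
 [[-0.001 -0.201 -0.98 ]
 [ 0.    -0.98   0.201]
 [-1.    -0.     0.001]] F [-0.5 -0.4 -4.9] op 19.8
188 72
239 48
scene [ 398  225   78   63 3730] [510.  306.4] r 88.2
side [ 256  254   90   64 4532] [508.8 309.7] r 88.1
```

View pics/lift.png

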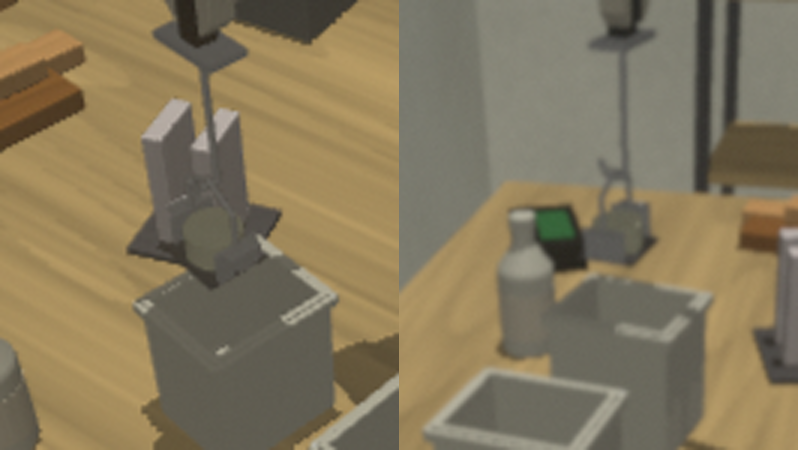

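carry_out(motion=[0,0,-0.009,0.004,0,0,0,-0.037,0.015,0,0,0,-0.078,0.032,0,0,0,-0.133,0.054,0,0,0,-0.198,0.08,0,0,0,-0.269,0.109,0,0,0,-0.347,0.141,0,0,0,-0.426,0.173,0])

```text
t: 13.7
position: [538.1, 87.2, 396.6]
tcp_rot: [-2.116, 0.213, 2.115]
force: [0.4, -0.1, -4.5]
opening: 19.6
```

carry_out(motion=[0,0,-0.079,0.032,0,0,0,-0.157,0.064,0,0,0,-0.228,0.093,0,0,0,-0.293,0.119,0,0,0,-0.348,0.141,0,0,0,-0.389,0.158,0,0,0,-0.417,0.169,0,0,0,-0.426,0.173,0])

```text
t: 14.7
position: [496.7, 311.7, 396.2]
tcp_rot: [-2.116, 0.213, 2.116]
force: [-0.2, 0.1, -5.4]
opening: 20.0
```

carry_out(motion=[0,0.02,0,0,0,0,0.06,0,0,0,0,0.1,0,0,0,0,0.14,0,0,0,0,0.16,0,0,0,0,0.17,0,0,0,0,0.17,0,0,0,0,0.17,0,0,0])

```text
t: 15.7
position: [497.8, 310.6, 311.9]
tcp_rot: [-2.116, 0.214, 2.113]
force: [-0.1, -0.4, -5.0]
opening: 19.8
```

```bash
python3 - <<'E'
from h import *
import pickle
o=st(); M=R.from_rotvec(o["tcp_rot"]).as_matrix(); ux=-M[:,2]
A=[]; e=o["position"]+12.6*ux-[0,0,136+69.5]; print("cradle est",e,"ux",ux)
for n in ("scene","side","wrist"):
    im=imaging.grab_frame(n); p=proj(n,[e+[0,0,40]])[0].astype(int)
    x,y=max(p[0]-66,0),max(p[1]-75,0); a=im[y:y+150,x:x+133]; A.append(cv2.resize(a,(266,300),interpolation=2)); print(n,x,y,a.shape)
cv2.imwrite("pics/pan.png",np.hstack(A))
E
```

```text
t 15.7 pos [497.8 310.6 311.9] rot
 [[ 0.001 -0.201 -0.98 ]
 [ 0.001 -0.98   0.201]
 [-1.    -0.001 -0.001]] F [-0.1 -0.4 -5. ] op 19.8
cradle est [510.09929033 308.06626077 106.45346617] ux [ 0.97956606 -0.2011193   0.00116968]
scene 379 156 (150, 133, 3)
side 232 172 (150, 133, 3)
wrist 254 96 (150, 133, 3)
```

View pics/pan.png

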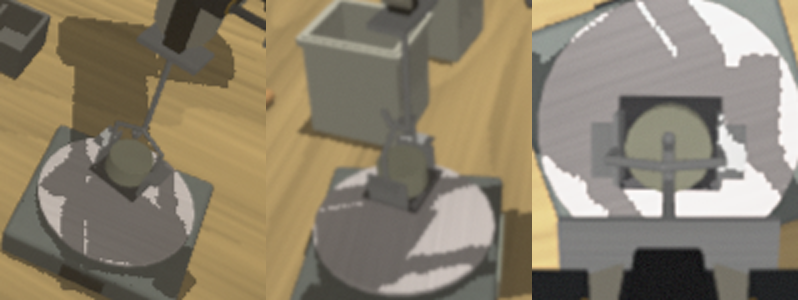

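carry_out(motion=[0,0.02,0,0,0,0,0.04,0,0,0,0,0.06,0,0,0,0,0.075,0,0,0,0,0.08,0,0,0,0,0.083,0,0,0,0,0.086,0,0,0,0,0.089,0,0,0])

```text
t: 16.85
position: [497.6, 310.6, 266.8]
tcp_rot: [-2.115, 0.215, 2.114]
force: [0.3, -0.5, -5.9]
opening: 19.7
```

carry_out(motion=[0,0.003,0,0,0,0,0.006,0,0,0,0,0.009,0,0,0,0,0.012,0,0,0,0,0.015,0,0,0,0,0.018,0,0,0,0,0.018,0,0,0])

```text
t: 17.73
position: [497.4, 310.5, 257.5]
tcp_rot: [-2.115, 0.215, 2.115]
force: [0.1, 0.4, -1.8]
opening: 19.6
```

carry_out(motion=[0,0.007,0,0,0,0,0.014,0,0,0,0,0.02,0,0,0,0,0.025,0,0,0,0,0.025,0,0,0,0,0.025,0,0,0])

```text
t: 18.48
position: [497.5, 310.5, 245.3]
tcp_rot: [-2.115, 0.215, 2.115]
force: [0.3, -0.0, -2.3]
opening: 19.9
```

```bash
python3 - <<'E'
from h import *
o=st()
A=[]
for n in ("scene","side"):
    im=imaging.grab_frame(n); p=proj(n,[[510,308,100]])[0].astype(int)
    x,y=p[0]-40,p[1]-45; A.append(cv2.resize(im[y:y+90,x:x+80],(400,450),interpolation=2))
cv2.imwrite("pics/unh.png",np.hstack(A))
E
```

```text
t 18.48 pos [497.5 310.5 245.3] rot
 [[ 0.    -0.201 -0.98 ]
 [-0.    -0.98   0.201]
 [-1.    -0.    -0.   ]] F [ 0.3 -0.  -2.3] op 19.9
```

View pics/unh.png

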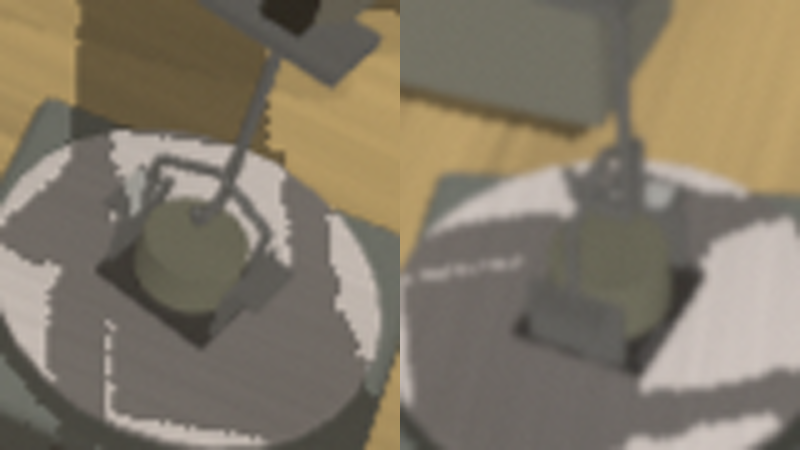

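carry_out(motion=[0,0,0,0.015,0,0,0,0,0.03,0,0,0,0,0.045,0,0,0,0,0.06,0,0,0,0,0.08,0,0,0,0,0.1,0,0,0,0,0.1,0])

```text
t: 19.45
position: [447.7, 320.8, 245.4]
tcp_rot: [-2.115, 0.214, 2.115]
force: [0.6, 0.4, -1.7]
opening: 19.6
```

carry_out(motion=[0,-0.03,0,0,0,0,-0.1,0,0,0,0,-0.18,0,0,0,0,-0.2,0,0,0,0,-0.2,0,0,0])

```text
t: 20.08
position: [448.7, 320.5, 345.2]
tcp_rot: [-2.115, 0.215, 2.114]
force: [-0.1, -0.0, -1.8]
opening: 20.0
```

```bash
python3 - <<'E'
from h import *
o=st(); M=R.from_rotvec(o["tcp_rot"]).as_matrix()
print("shift to stand",M.T@(np.array([416.7,-337.5,326])-o["position"])/500)
im=imaging.grab_frame("side"); imaging.grab_frame("scene")
p=proj("side",[[510,308,100]])[0].astype(int); x,y=p[0]-60,p[1]-60
cv2.imwrite("pics/off.png",cv2.resize(im[y:y+120,x:x+120],None,fx=4,fy=4,interpolation=2))
for n in ("side","scene"):
    for d in nets.find_in("core_cradle",n)[:2]:
        b=np.array(d["box"])*[640,400,640,400]; print(n,round(d["p"],2),b.round(),back(n,[[b[0]+b[2]/2,b[1]+b[3]/2]],95))
E
```

```text
t 20.07 pos [448.7 320.5 345.2] rot
 [[ 0.001 -0.201 -0.98 ]
 [ 0.    -0.98   0.201]
 [-1.    -0.    -0.001]] F [-0.1 -0.  -1.8] op 20.0
shift to stand [ 0.03800956  1.30198957 -0.2022349 ]
side 0.84 [281. 248.  36.  48.] [[507.96548558 318.13147053  95.        ]]
scene 0.89 [423. 234.  32.  35.] [[527.13950283 311.28472535  95.        ]]
```

View pics/off.png

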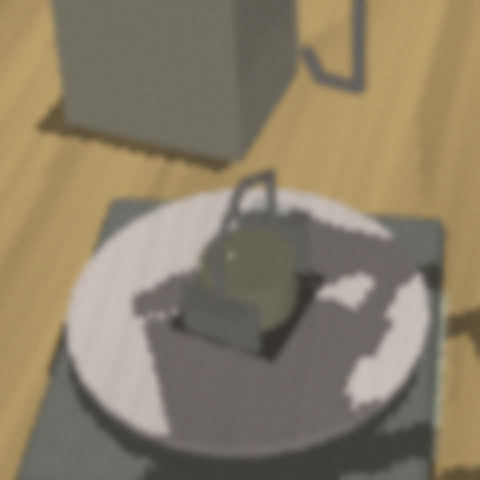

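carry_out(motion=[0,0,0.03,-0.005,0,0,0,0.1,-0.015,0,0,0,0.18,-0.027,0,0,0,0.27,-0.042,0,0,0,0.36,-0.056,0,0,0,0.45,-0.07,0,0,0,0.54,-0.084,0,0,0,0.63,-0.098,0])

```text
t: 21.28
position: [432.2, 0.1, 345.0]
tcp_rot: [-2.115, 0.216, 2.115]
force: [0.7, -0.3, -1.4]
opening: 20.1
```

carry_out(motion=[0,0,0.09,-0.014,-0.04,0,0,0.18,-0.028,-0.09,0,0,0.27,-0.042,-0.14,0,0,0.36,-0.056,-0.19,0,0,0.45,-0.07,-0.24,0,0,0.54,-0.084,-0.28,0,0,0.62,-0.096,-0.305,0,0,0.66,-0.102,-0.314])

```text
t: 22.28
position: [415.3, -333.6, 344.4]
tcp_rot: [2.065, 0.301, -2.068]
force: [-0.1, 0.2, -2.2]
opening: 20.0
```

carry_out(motion=[0,0,0,0,0,0,0,0,0,0,0,0,0,0,0,0,0,0,0,0])

```text
t: 22.78
position: [416.9, -330.7, 345.5]
tcp_rot: [2.065, 0.303, -2.064]
force: [0.3, 0.2, -1.3]
opening: 19.7
```

```bash
cat > s.py <<'E'
from h import *
o=st(); M=R.from_rotvec(o["tcp_rot"]).as_matrix()
print("shift to stand",(M.T@(np.array([416.6,-337.5,156.2])-o["position"])/500).round(4),"yaw",np.degrees(np.arctan2(-M[1,2],-M[0,2])))
E
python3 s.py
```

```text
t 22.77 pos [ 416.9 -330.7  345.5] rot
 [[ 0.     0.288 -0.958]
 [-0.    -0.958 -0.288]
 [-1.     0.    -0.   ]] F [ 0.3  0.2 -1.3] op 19.7
shift to stand [0.3786 0.0127 0.0046] yaw 16.715975390933338
```

carry_out(motion=[0,0,0.013,0.005,0,0,0,0.013,0.005,0,0,0.07,0.013,0.005,0,0,0.15,0.013,0.005,0,0,0.23,0.013,0.005,0,0,0.29,0.013,0.005,0,0,0.33,0.013,0.005,0,0,0.35,0.013,0.005,0])

```text
t: 23.78
position: [416.0, -338.1, 169.1]
tcp_rot: [2.065, 0.304, -2.067]
force: [0.3, -0.6, -2.0]
opening: 19.8
```

carry_out(motion=[0,0.01,0,0,0,0,0.018,0,0,0,0,0.024,0,0,0,0,0.027,0,0,0,0,0.027,0,0,0,0,0.027,0,0,0])

```text
t: 24.52
position: [416.3, -338.4, 156.9]
tcp_rot: [2.065, 0.302, -2.065]
force: [-0.4, -1.4, -2.0]
opening: 19.7
```

```bash
python3 s.py
```

```text
t 24.52 pos [ 416.3 -338.4  156.9] rot
 [[ 0.     0.287 -0.958]
 [-0.    -0.958 -0.287]
 [-1.     0.    -0.   ]] F [-0.4 -1.4 -2. ] op 19.7
shift to stand [ 0.0014 -0.0015 -0.001 ] yaw 16.66420769121543
```

Lower the last bit to touch, then release and withdraw.

carry_out(motion=[0,0.001,-0.001,0,0,0,0.002,-0.001,0,0,0,0.002,-0.001,0,0])

```text
t: 24.9
position: [416.2, -337.8, 156.2]
tcp_rot: [2.065, 0.302, -2.065]
force: [-0.2, 1.7, 3.2]
opening: 19.5
```

carry_out(motion=[0.3,0,0,0,0,0.6,0,0,0,0,1,0,0,0,0,1,0,0,0,0,1,0,0,0,0,1,0,0,0,0,1,0,0,0,0,1,0,0,0,0])

```text
t: 25.9
position: [416.1, -337.9, 155.7]
tcp_rot: [2.065, 0.302, -2.065]
force: [-0.4, 0.5, 0.8]
opening: 90.5
```

carry_out(motion=[1,-0.03,0,0,0,1,-0.08,0,0,0,1,-0.16,0,0,0,1,-0.25,0,0,0,1,-0.28,0,0,0,1,-0.28,0.0,0.13,0,1,-0.28,0,0.14,0,1,-0.28,0,0.14,0])

```text
t: 26.9
position: [348.7, -357.9, 295.7]
tcp_rot: [2.066, 0.301, -2.066]
force: [0.8, -0.5, -1.0]
opening: 91.9
```

```bash
python3 - <<'E'
from h import *
st()
a0=cv2.imread("pics/w3.png"); im=imaging.grab_frame("wrist"); cv2.imwrite("pics/w5.png",im)
g=cv2.cvtColor(im,6)
# dark post centre by blob near expectation
p=proj("wrist",[[418,-336,202]])[0]; x,y=p.astype(int)
m=(g[y-20:y+20,x-20:x+20]<40).astype(np.uint8); k,l,s,c=cv2.connectedComponentsWithStats(m); i=1+s[1:,4].argmax()
print("exp",p,"blob",s[i],c[i]+[x-20,y-20],back("wrist",[c[i]+[x-20+.0,y-20]],202))
for n in ("side","scene","wrist"):
    imaging.grab_frame(n)
    for k in ("hook_rod","core_cradle"):
        for d in nets.find_in(k,n)[:1]:
            b=np.array(d["box"])*[640,400,640,400]; print(n,k,round(d["p"],2),b.round())
E
```

```text
t 26.9 pos [ 348.7 -357.9  295.7] rot
 [[ 0.     0.285 -0.958]
 [ 0.    -0.958 -0.285]
 [-1.    -0.    -0.   ]] F [ 0.8 -0.5 -1. ] op 91.9
exp [319.41217967 113.50125873] blob [ 12  10  22  22 477] [321.53878407 113.39622642] [[ 418.5691957 -337.609155   202.       ]]
side hook_rod 0.77 [371. 107.  14.  24.]
side core_cradle 0.71 [282. 250.  37.  47.]
scene hook_rod 0.52 [241.  94.  19.  23.]
scene core_cradle 0.64 [420. 232.  35.  36.]
wrist hook_rod 0.76 [289.  97.  70.  35.]
wrist core_cradle 0.63 [ 0.  3. 27. 24.]
```

```bash
python3 -c "
from rig import order; print(order.sign_off())"
```

```text
the job is handed in; nothing more can be done
None
```

I lifted the round-core cradle out of its tank with the hook rod and set it on the balance's pan. I then unhooked the rod, hung it back in its stand, and handed the job in at about 27 s. The hand-in gives no verdict, so the points below are my own checks.

- **Cradle on the pan:** The last picture I viewed (side camera, after unhooking) showed it upright and well inside the rim. Its centre, worked out from the arm's pose, was (510, 308) mm against a pan centre of about (510, 308). The force on the tool dropped from about 5 N to 2 N as it touched down. The networks' box centres put it 10 and 18 mm from that point, but a box centre is rougher because the cradle is seen at an angle.
- **Hook rod in the stand:** The wrist camera put the handle post at (418.6, -337.6) mm against (418.0, -336.2) at the start, about 1.5 mm off. The side camera's box for the rod came within 1 pixel of the starting one; the scene camera's box was smaller, 23 rows tall against 52. The gripper was open and about 160 mm away from the rod.
- **Bar cradle:** I never went near it, but I did not measure its position again at the end.

By then I had used all 12 picture views, so the final checks after releasing the rod used measured positions and network boxes only.

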